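# Lay out the brick bench for grinding spices

## Task

Lay out the bench for grinding. Stand the pestle upright in the middle of the stone grinding plate, put the saucepan lid centred on top of the red colander so that it covers it all round, set the wooden salt box right way up in the middle of the cork mat that lies between the plate and the colander (the box is packed tight against the little tiled pier, so slide it along the pier first to make finger room), and gently set the low cup upright, without dropping it, in the middle of the other cork mat, the one behind the plate as seen from the robot. Leave the tall cup standing where it is.

Things in the scene. Friction and masses are not known exactly. Their poses are not given: they have to be found in the camera images.
- pestle: Hardwood pestle standing upright, 115 mm tall: round foot 44 mm in diameter up to 22 mm, round handle 29 mm in diameter from 45 to 108 mm up, its end rounded off above that. About 0.16 kg. Origin: centre of its underside; z is its axis, up.
- lid: Aluminium saucepan lid lying right way up, flat below: disc 140 mm in diameter, 4 mm thick at the edge, doming to 11 mm at the middle, with a black round knob 28 mm in diameter from 22 to 46 mm above the underside, on a 14 mm neck. About 0.16 kg. Origin: centre of its underside; z up along the knob.
- salt_box: Closed pale wooden salt box with a smooth flat top and a dark seam, 44 mm (its x) by 88 mm (its y, long side) by 42 mm high, about 0.14 kg. At the start one long side (its +x side) is 1 to 2 mm from the near face of the pier, and its centre is level with the pier's middle. It slides freely on the bench, which is clear for 90 mm past its outer end (the end away from the mats). Origin: centre of its underside; z up.
- low_cup: Low white ceramic cup without handle: rim 58 mm in outer diameter, slightly narrower below, 50 mm high, wall 4 mm, mouth up. About 0.11 kg. Origin: centre of its underside; z up.
- tall_cup: Tall white ceramic cup without handle, rim 74 mm in outer diameter, 85 mm high, loose; a bystander to leave alone. Origin: centre of its underside; z up.
- plate: Round grey stone grinding plate, fixed, 116 mm in outer diameter, 20 mm high, with a flat-bottomed hollow 96 mm wide at the rim and at least 80 mm wide at its floor, whose floor is 12 mm above the bench. Origin: centre of its underside; axes parallel to the world.
- colander: Round red plastic colander standing open side up, fixed, rim 120 mm in outer diameter and 65 mm above the bench, wall 4 mm, base 84 mm wide. Origin: centre of its underside; z up.
- mat_mid: Round cork mat, fixed, 90 mm in diameter, 4 mm thick: the one lying between the plate and the colander. Origin: centre of its underside; z up.
- mat_back: Round cork mat like the other, fixed, 90 mm in diameter, 4 mm thick: the one lying behind the grinding plate (on the side away from the robot). Origin: centre of its underside; z up.
- pier: Little brick pier with a cream tile cap, built into the bench and fixed: 55 mm (its x) by 80 mm (its y) by 56 mm high; the cap stands out 2 mm all round. The salt box starts beside its -x face, the one towards the robot. Origin: centre of its underside; z up.

How it is judged (in metres and radians):
At the end, for the whole second after the job is handed in: Pestle upright on the plate's floor and salt box and low cup upright on their mats, each within 15 mm of centre; lid level, knob up, on the colander's rim within 10 mm of centre; tall cup upright within 20 mm of its start. All released and at rest (horizontal distance between pestle and plate below 0.015 m and z of pestle in the frame of plate between 0.007 and 0.017 m and angle between each of pestle, lid, salt_box, low_cup, tall_cup's own z axis and vertical below 0.1 rad and linear speed of each of pestle, lid, salt_box, low_cup below 0.02 m/s and angular speed of each of pestle, lid, salt_box, low_cup below 0.2 rad/s and horizontal distance between lid and colander below 0.01 m and z of lid in the frame of colander between 0.06 and 0.07 m and horizontal distance between salt_box and mat_mid below 0.015 m and z of salt_box in the frame of mat_mid between -0.001 and 0.009 m and horizontal distance between low_cup and mat_back below 0.015 m and z of low_cup in the frame of mat_back between -0.001 and 0.009 m and distance of tall_cup from where it was at the start of the episode below 0.02 m); the robot touches nothing.
It fails at once if the tall cup is shoved more than 30 mm or knocked over (distance of tall_cup from where it was at the start of the episode above 0.03 m or angle between tall_cup's own z axis and vertical above 0.5 rad).
It fails at once if the low cup is dropped (falls free faster than 0.7 m/s) (linear speed of low_cup above 0.7 m/s and contact force between the fingers and low_cup below 0.05 N).
It also fails if it takes over 134 s, if anything falls off the work surface, if the arm or the gripper's body presses on something with over 40 N, if the wrist force passes 120 N, or if a joint passes its speed limit or range.

## Robot

A 6-joint arm with a two-finger parallel gripper is mounted at the origin on the work surface. World frame = base frame: x ahead of the robot, y to its left, z up, the work surface at z = 0. Lengths are in mm, angles in rad, forces in N, time in s.
With the tool pointing down it reaches from about 275 to 875 mm from the base axis. Payload 12.5 kg.
Tool frame: the origin (TCP) lies on the centre line of the jaws, within the pads' length; the fingertips stand 14 mm ahead of it and the grasp point (between the pads) lies 5 mm behind it; z points along the fingers, y is the direction in which the jaws open and shut (so a half turn about z gives the same grasp; the last joint's range is limited). The gripper opens to 85 mm and grips with 20 to 120 N. Pads are 22 mm wide; open, the fingers measure 114 mm over their backs; the gripper's body (76 mm by 85 mm) begins 54 mm behind the grasp point. The pads swing forward as they close: fully open they stand 13 mm farther back than shut.
Start: joints at [-1.388, 0.351, 1.652, -0, 1.139, -0.085], TCP at [145.556, -530.375, 245.29] pointing down, gripper open.
Joint ranges: [-2.75, 2.75], [-0.79, 2.1], [0.01, 2.65], [-1.57, 4.71], [0.07, 3.14], [-2.87, 2.87]. Speed limits (rad/s): [2.22, 2.22, 2.79, 3.14, 3.14, 3.14].

## Interface

Orientations are given as a unit quaternion [w, x, y, z].
In Python, from plant import telemetry, optics, bot gives the robot as it stands.
- The arm moves only by the shell command python3 -m pendant 'ROWS' [OPENING]. ROWS is JSON, a list of rows, each a list of 2 entries, a list of its own where there are three numbers: the shift along the world's x, y, z in mm, then the turn, a rotation vector about the world's x, y, z in degrees. A call has 1 to 5 rows; each row is the pose to reach, as a shift and turn from the pose commanded when the call began; what a row does not reach only later rows make up. A row lasts 1/10 s, in which the tool goes at most 50 mm and 8.59 degrees, less where a joint would pass 70% of its speed; a pose out of reach is approached as far as the arm can. A call with a gripper value outside its range is refused whole. OPENING is the finger opening in mm, from 0 to 85.4, set as the call begins (- or left out, the last holds). The fingers move at their own pace and stop on an object; the grip force is fixed at half the most. Time passes only in rows, so rows that repeat a pose let the fingers close. It gives the time, the measured TCP pose, the force and the opening at its end, in the units of the state.
- telemetry.get_state(): the state, without advancing time (a new reading comes with each control period).
- optics.capture(name): name is "scene" or "side" or "wrist"; returns a dict with "pixels" (384x512x3 uint8, red, green, blue), "range_z" (384x512 float32, mm along the optical axis (not along the pixel's ray), 0 where there is no reading), "vertical_fov" (degrees; the focal length in pixels is half the picture's height over the tangent of half this angle, whatever the lens; pixels are square), "cx", "cy" (the principal point, pixels), "extrinsics" (4x4, takes a point from camera to world coordinates). Camera axes: x right, y down, z forward; pixel columns grow to the right and rows downward; lengths in mm; the calibration is good to about 2 mm. A picture is of the moment at which its call begins.
- bot.job_done(): hands the job in, once; it reports no verdict.
The state is a dict: "clock": time; "joint_positions": joint angles; "dq": joint speeds; "effort": joint torques, N m; "tcp_pos": TCP position; "tcp_rot": TCP orientation; "force": force on the tool from outside, world axes, zero at the start; "ft_torque": the same for the moment, N m; "opening": finger opening in mm.
Only numpy, scipy, OpenCV 4.12 (cv2) and the standard library are available. Lean on these libraries where they do the work, as an engineer would, in place of code of your own. Each camera call takes 0.05 s, during which the arm holds its last target.

## Working session

There is one attempt and no reset: what is moved stays moved. The work goes in short steps, Python scripts to look and compute and a shell command to move; the robot and the scene stay as the last step left them, time stands still between calls to the robot, and variables do not carry over. Pictures are saved under pics/ and viewed, and the job is handed in when it is done.

```bash
ls; mkdir -p pics; cat > h.py <<'E'
import numpy as np, cv2
from plant import telemetry, optics, bot
def cap(n,fn=None):
    c=optics.capture(n)
    if fn: cv2.imwrite('pics/'+fn,c['pixels'][:,:,::-1])
    c['f']=c['pixels'].shape[0]/2/np.tan(np.radians(c['vertical_fov'])/2)
    return c
def pts(c):
    h,w=c['range_z'].shape; u,v=np.meshgrid(np.arange(w),np.arange(h)); z=c['range_z']
    p=np.stack([(u-c['cx'])/c['f']*z,(v-c['cy'])/c['f']*z,z],-1)
    T=np.array(c['extrinsics']); return p@T[:3,:3].T+T[:3,3]
def ray(c,u,v,zp):
    T=np.array(c['extrinsics']); d=T[:3,:3]@np.array([(u-c['cx'])/c['f'],(v-c['cy'])/c['f'],1]); o=T[:3,3]
    return o+d*(zp-o[2])/d[2]
E
python3 - <<'E'
from h import *
print(telemetry.get_state())
for n in ['scene','side','wrist']:
    c=cap(n,n+'0.png'); np.savez(n+'0.npz',**{k:v for k,v in c.items()})
    print(n,c['f'],c['cx'],c['cy'],np.round(c['extrinsics'],3).tolist())
E
```

```text
pics
{'clock': 0.0, 'joint_positions': array([-1.38756288e+00,  3.51279742e-01,  1.65242634e+00, -1.05747585e-05,
        1.13905201e+00, -8.45788242e-02]), 'dq': array([ 0.00134782,  0.00060813, -0.00137573, -0.00053975,  0.00037613,
       -0.00164203]), 'effort': array([-1.45856859e-03, -5.06101871e+01, -2.91404146e+01, -4.15154136e-05,
        4.54649664e-03, -4.17983574e-05]), 'tcp_pos': array([ 145.52020211, -530.08420002,  244.73371617]), 'tcp_rot': array([-5.81769539e-04,  9.91047498e-01,  1.33508491e-01, -3.35271756e-05]), 'force': array([ 0.15107658, -0.27875293,  0.21715447]), 'ft_torque': array([-0.01697314,  0.01426   ,  0.01359063]), 'opening': 85.55055565157946}
scene 476.07677979710036 249.2807315000762 192.2223539165875 [[0.607, 0.495, -0.621, 1191.424], [0.794, -0.389, 0.467, -519.964], [-0.01, -0.777, -0.629, 709.082], [0.0, 0.0, 0.0, 1.0]]
side 355.26009082835685 255.41732393401247 186.87885679806828 [[-0.968, -0.171, 0.181, 367.621], [-0.249, 0.679, -0.69, 664.741], [-0.005, -0.714, -0.7, 694.363], [0.0, 0.0, 0.0, 1.0]]
wrist 270.4746020117088 253.19542228335288 191.9754201000931 [[0.266, -0.91, -0.317, 227.579], [-0.964, -0.252, -0.085, -506.887], [-0.003, 0.328, -0.945, 373.228], [0.0, 0.0, 0.0, 1.0]]
```

View pics/scene0.png

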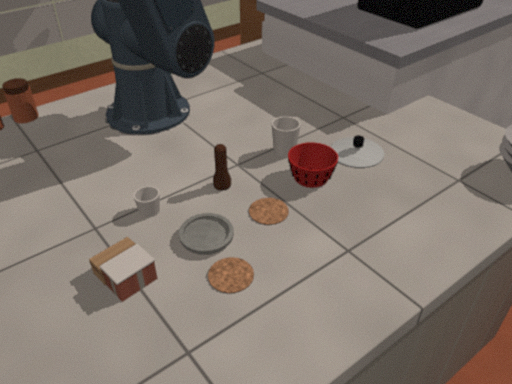

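View pics/side0.png

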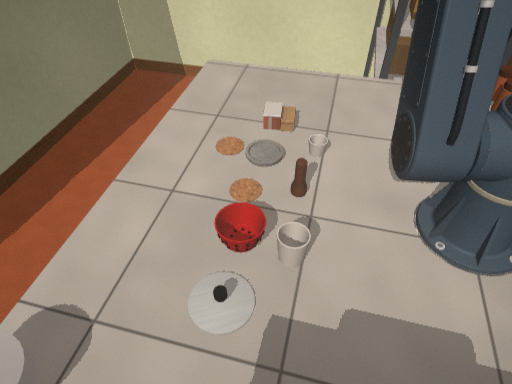

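View pics/wrist0.png

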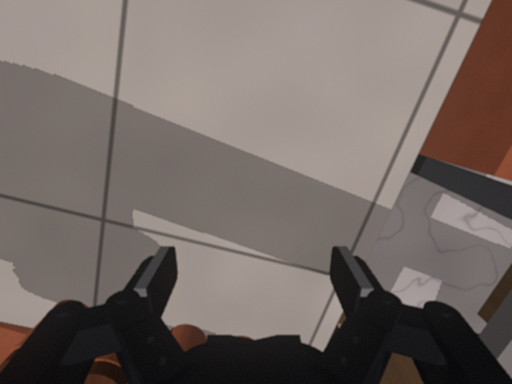

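The pictures show the scene layout. In the scene view, the salt box and pier are at (124,268), low cup (147,202), pestle (221,168), plate (207,233), back mat (231,275), mid mat (268,210), tall cup (286,137), colander (312,165) and lid (358,150). All of them show in the side view too.

```bash
cat > top.py <<'E'
from h import *
import sys
def topmap(cs,x0=200,x1=800,y0=-450,y1=450,res=1.5):
    H=np.full((int((x1-x0)/res),int((y1-y0)/res)),-50.);C=np.zeros(H.shape+(3,),np.uint8)
    for c in cs:
        p=pts(c).reshape(-1,3);rgb=c['pixels'].reshape(-1,3);ok=c['range_z'].reshape(-1)>0
        p=p[ok];rgb=rgb[ok];o=np.argsort(p[:,2]);p=p[o];rgb=rgb[o]
        i=((x1-p[:,0])/res).astype(int);j=((y1-p[:,1])/res).astype(int)
        m=(i>=0)&(i<H.shape[0])&(j>=0)&(j<H.shape[1])&(p[:,2]<200)
        for a,b,z,r in zip(i[m],j[m],p[m,2],rgb[m]):
            if z>H[a,b]: H[a,b]=z;C[a,b]=r
    return H,C
if __name__=='__main__':
    cs=[cap('scene'),cap('side')]
    for n,c in zip('AB',cs):
        H,C=topmap([c]); cv2.imwrite(f'pics/top{sys.argv[1]}{n}.png',C[:,:,::-1])
E
python3 top.py 0
python3 - <<'E'
from h import *
for n in ['scene','side']:
    c=dict(np.load(n+'0.npz')); p=pts(c); hsv=cv2.cvtColor(c['pixels'],cv2.COLOR_RGB2HSV)
    ok=c['range_z']>0
    inb=ok&(p[...,0]>250)&(p[...,0]<800)&(abs(p[...,1])<500)
    g=inb&(p[...,2]<10); print(n,'table z',np.median(p[g][:,2]),p[g][:,2].std())
    m=inb&(p[...,2]>8)&(p[...,2]<150)
    k,l,s,cc=cv2.connectedComponentsWithStats(m.astype(np.uint8))
    for i in range(1,k):
        if s[i,4]>60:
            q=p[l==i]; print(s[i],np.round(q.min(0)),np.round(q.max(0)),c['pixels'][l==i].mean(0).round())
E
```

```text
scene table z -0.8144786736410765 1.8898955014842147
[ 272  117   67   70 2545] [374. 101.   8.] [599. 222.  86.] [103.  53.  50.]
[344 136  30  24 343] [493. 287.   8.] [577. 368.  48.] [107. 104. 101.]
[213 144  19  45 600] [418. -53.   8.] [454. -12. 116.] [55. 36. 27.]
[133 186  27  30 634] [ 375. -240.    8.] [ 435. -185.   52.] [121. 113. 106.]
[ 179  213   55   42 1789] [ 500. -216.    8.] [ 615. -100.   22.] [111. 107. 100.]
[  89  237   68   62 2506] [ 492. -389.    8.] [ 605. -295.   59.] [138. 117. 102.]
side table z 1.4006201556586575 1.901888519520467
[263 101  33  30 775] [ 493. -387.    8.] [ 602. -291.   61.] [168. 138. 116.]
[309 134  19  22 348] [ 376. -241.    8.] [ 431. -182.   55.] [170. 158. 147.]
[245 139  39  27 815] [ 499. -219.    8.] [ 613. -100.   25.] [135. 129. 119.]
[291 158  17  38 464] [408. -35.   8.] [451.  -6. 118.] [91. 66. 52.]
[ 214  202   52   50 1565] [478. 102.   8.] [596. 220.  69.] [149.  47.  41.]
[ 277  221   34   46 1214] [374. 148.   8.] [446. 222.  89.] [163. 151. 141.]
[ 194  276   55   50 1696] [475. 278.   8.] [587. 384.  49.] [162. 158. 151.]
```

View pics/top0A.png

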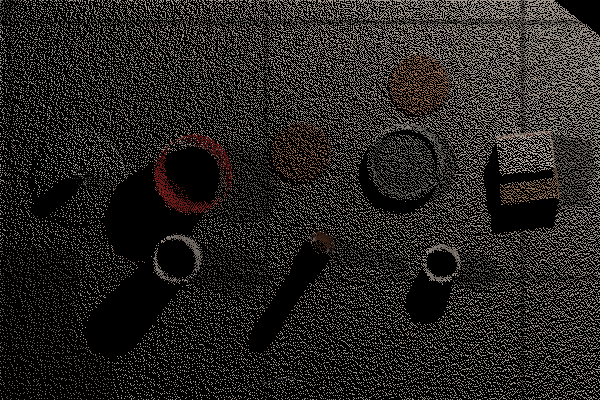

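View pics/top0B.png

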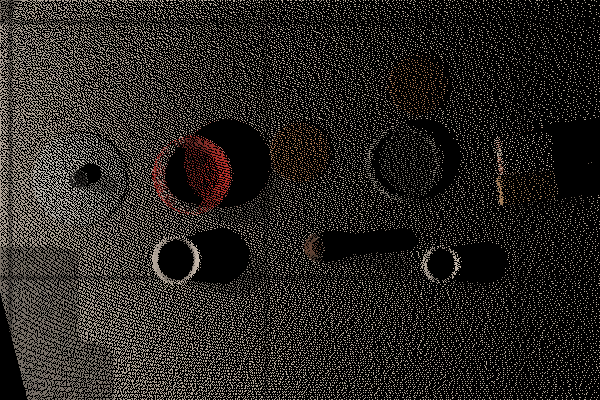

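```bash
cat > meas.py <<'E'
from h import *
from scipy.optimize import least_squares
def circ(q,r=None):
    f=lambda a:np.hypot(q[:,0]-a[0],q[:,1]-a[1])-(a[2] if r is None else r)
    x0=[*((q.min(0)+q.max(0))/2)[:2]]+([30] if r is None else [])
    s=least_squares(f,x0,loss='soft_l1',f_scale=1.5); return s.x.round(1),len(q)
def box(p,x0,x1,y0,y1,z0,z1):
    return (p[...,0]>x0)&(p[...,0]<x1)&(p[...,1]>y0)&(p[...,1]<y1)&(p[...,2]>z0)&(p[...,2]<z1)
def outline(c,mask,zp,r):
    # outer contour of mask cast onto plane zp
    cn,_=cv2.findContours(mask.astype(np.uint8),cv2.RETR_EXTERNAL,cv2.CHAIN_APPROX_NONE)
    k=max(cn,key=cv2.contourArea)[:,0]
    return circ(np.array([ray(c,*a,zp) for a in k]),None)
E
python3 - <<'E'
from meas import *
for n in ['scene','side']:
    c=dict(np.load(n+'0.npz')); p=pts(c); p[c['range_z']<=0]=np.nan
    zo=-0.8 if n=='scene' else 1.4; p[...,2]-=zo
    print(n)
    hsv=cv2.cvtColor(c['pixels'],cv2.COLOR_RGB2HSV)
    def rim(name,b,h,r=None):
        q=p[box(p,*b,h-3,h+4)]; print(name,circ(q,r),np.round([q.min(0),q.max(0)],0).tolist())
    rim('tall',(360,460,140,230),85); rim('low',(370,440,-245,-180),50)
    rim('col',(470,605,95,225),65); rim('plate',(495,620,-222,-95),20)
    q=p[box(p,400,460,-60,0,100,125)]; print('pestle top',q.mean(0),np.round([q.min(0),q.max(0)],0).tolist())
    for lo,hi in[(5,22),(45,75),(75,105)]:
        q=p[box(p,390,470,-80,20,lo,hi)]; print('  band',lo,circ(q,22 if lo==5 else 14.5),circ(q))
    q=p[box(p,470,600,270,390,30,60)]; print('knob',circ(q,14),np.round([q.min(0),q.max(0)],0).tolist())
    cork=(hsv[...,0]<14)&(hsv[...,1]>90)&(abs(p[...,2])<10)
    k,l,s,cc=cv2.connectedComponentsWithStats(cork.astype(np.uint8))
    for i in range(1,k):
        if s[i,4]>150: 
            q=p[l==i]
            if 300<q[:,0].mean()<800 and abs(q[:,1].mean())<400: print('mat',s[i],outline(c,l==i,4+zo,None))
    q=p[box(p,450,620,-420,-270,38,46)]; print('box top',np.median(q,0),np.round([q.min(0),q.max(0)],0).tolist())
    q=p[box(p,450,620,-420,-270,53,62)]; print('pier top',np.median(q,0),np.round([q.min(0),q.max(0)],0).tolist())
    for nm,z in(('box',42),('pier',56)):
        m=box(p,450,620,-420,-270,z-4,z+4)&(c['pixels'].max(-1)>90)
        q=p[m]; R=cv2.minAreaRect(q[:,:2].astype(np.float32)); print(nm,R)
E
python3 - <<'E'
import cv2
for n,b in (('scene',(70,190,220,310)),('side',(240,140+180,90,170))):
    im=cv2.imread(f'pics/{n}0.png')[b[2]:b[3],b[0]:b[1]]
    cv2.imwrite(f'pics/z_{n}.png',cv2.resize(im,None,fx=6,fy=6,interpolation=cv2.INTER_CUBIC))
E
```

```text
scene
tall (array([412. , 184.1,  34.8]), 96) [[374.0, 147.0, 82.0], [448.0, 221.0, 87.0]]
low (array([ 405.3, -212.3,   26.7]), 124) [[375.0, -240.0, 47.0], [435.0, -185.0, 53.0]]
col (array([538.7, 160. ,  57.6]), 203) [[478.0, 101.0, 62.0], [598.0, 222.0, 67.0]]
plate (array([ 557.7, -158.4,   52.9]), 549) [[500.0, -216.0, 17.0], [615.0, -100.0, 23.0]]
pestle top [435.33893234 -33.03367727 110.0962193 ] [[421.0, -46.0, 101.0], [446.0, -18.0, 117.0]]
  band 5 (array([429.2, -28.7]), 104) (array([429.8, -29.2,  21.3]), 104)
  band 45 (array([429.2, -28.9]), 133) (array([429.8, -29.3,  13.9]), 133)
  band 75 (array([428.9, -29.2]), 135) (array([429.4, -29.5,  14. ]), 135)
knob (array([531.2, 331.3]), 94) [[521.0, 315.0, 31.0], [547.0, 344.0, 48.0]]
mat [249 198  39  27 786] (array([572.2,  -1.8,  43.2]), 94)
mat [ 208  258   46   35 1201] (array([ 673.2, -179. ,   43.3]), 113)
box top [ 518.63874499 -346.87171095   42.0030508 ] [[492.0, -389.0, 38.0], [603.0, -296.0, 46.0]]
pier top [ 572.91032783 -340.48873709   55.96388718] [[537.0, -383.0, 53.0], [605.0, -295.0, 60.0]]
box ((547.5
[... 848 characters left out ...]
29.3, -29.6,  14.2]), 100)
knob (array([532.1, 329.4]), 177) [[518.0, 317.0, 30.0], [545.0, 344.0, 48.0]]
mat [216 137  28  18 374] (array([ 672. , -175.5,   42.9]), 69)
mat [230 179  32  23 579] (array([570.6,   1.9,  43.2]), 78)
mat [224 222  34  18 454] (array([542.5, 144.8,  31. ]), 75)
box top [ 522.06407236 -330.49337159   42.62093075] [[493.0, -387.0, 38.0], [590.0, -293.0, 46.0]]
pier top [ 569.22688841 -333.53984241   56.49968465] [[538.0, -384.0, 53.0], [602.0, -291.0, 60.0]]
box ((544.5457763671875, -340.1166687011719), (97.81204223632812, 89.04873657226562), 4.761648654937744)
pier ((569.849853515625, -339.2266845703125), (58.90961837768555, 90.22460174560547), 6.348355293273926)
```

View pics/z_scene.png

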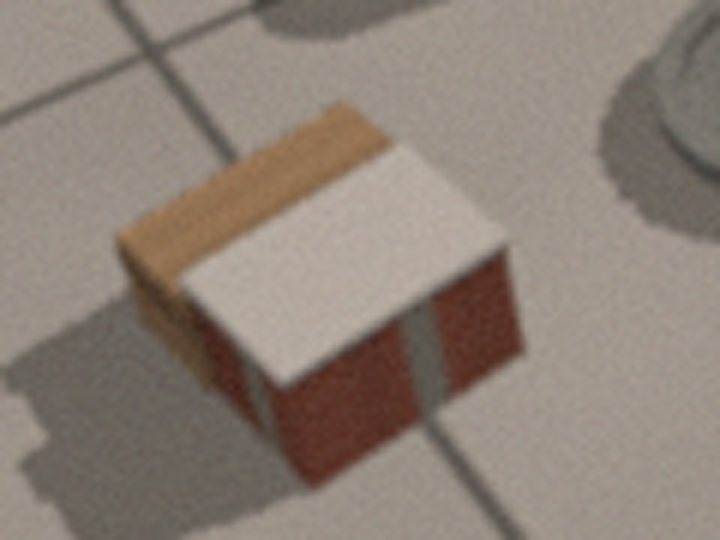

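View pics/z_side.png

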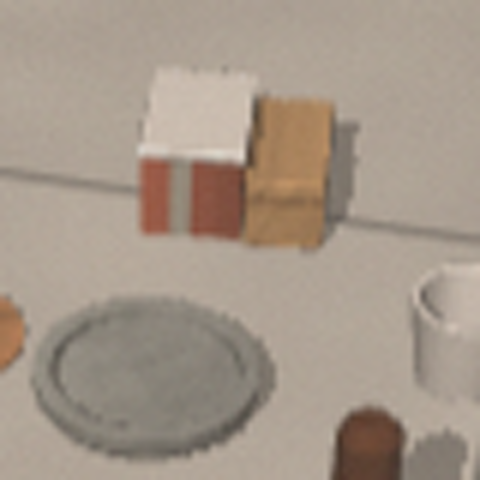

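Averaging the two views gives these positions:

| Object | Position (mm) |
|---|---|
| Box | about (519,-345), yaw 6.6° |
| Pier | (570,-339) |
| Low cup | (404.5,-212) |
| Pestle | (429,-29.5) |
| Plate | (557,-157) |
| Mid mat | (571,0) |
| Back mat | (672.5,-177) |
| Tall cup | (411,185) |
| Colander | (538,161) |
| Lid | (531.5,330.5) |

First I'll push the box along the pier towards -y. The fingers will be slightly open, with the jaw along the box's x.

```bash
python3 -m pendant '[[[36,25,-4],[0,0,8]],[[72,50,-8],[0,0,16]],[[108,75,-12],[0,0,24]],[[145,100,-16],[0,0,32]],[[181,125,-20],[0,0,40]]]' 8; python3 -m pendant '[[[36,25,-10],[0,0,8]],[[72,50,-20],[0,0,16]],[[108,75,-30],[0,0,24]],[[145,100,-40],[0,0,32]],[[182,125,-50],[0,0,41]]]'; python3 -m pendant '[[[0,0,0],[0,0,0]],[[0,0,0],[0,0,0]],[[0,0,0],[0,0,0]]]'
```

```text
clock: 0.75
tcp_pos: [327.8, -404.2, 225.2]
tcp_rot: [0.0, 0.884, 0.467, 0.0]
force: [0.4, -0.6, -0.2]
opening: 12.2
clock: 1.25
tcp_pos: [509.9, -279.0, 174.9]
tcp_rot: [0.0, 0.667, 0.745, -0.0]
force: [0.1, 0.1, -0.8]
opening: 7.9
clock: 1.55
tcp_pos: [508.0, -280.9, 175.4]
tcp_rot: [-0.0, 0.67, 0.742, -0.0]
force: [-0.2, -0.6, 0.0]
opening: 8.0
```

```bash
python3 -m pendant '[[[0,0,-30],[0,0,0]],[[0,0,-60],[0,0,0]],[[0,0,-90],[0,0,0]],[[0,0,-110],[0,0,0]],[[0,0,-110],[0,0,0]]]'; python3 - <<'E'
from h import *
for n in ['scene','wrist']: cap(n,n+'1.png')
E
```

```text
clock: 2.05
tcp_pos: [506.6, -280.6, 63.3]
tcp_rot: [-0.002, 0.67, 0.742, -0.0]
force: [-0.2, 0.0, 1.0]
opening: 7.8
```

View pics/scene1.png

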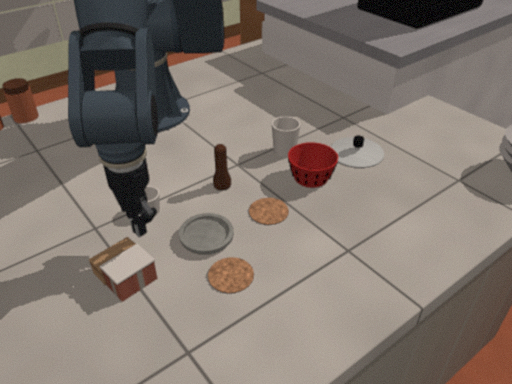

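View pics/wrist1.png

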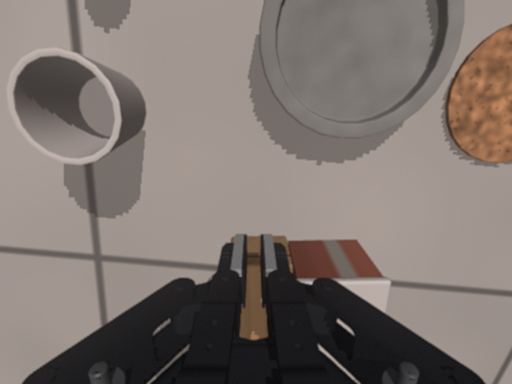

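The scene view has the fingers at (140,225), just past the box's inner end and clear of the cup. I'll descend and push.

```bash
python3 -m pendant '[[[0,0,-20],[0,0,0]],[[0,0,-40],[0,0,0]],[[0,0,-40],[0,0,0]],[[1,-8,-40],[0,0,0]],[[1,-12,-40],[0,0,0]]]'; python3 -m pendant '[[[1,-6,0],[0,0,0]],[[1,-12,0],[0,0,0]],[[2,-18,0],[0,0,0]],[[3,-24,0],[0,0,0]],[[3,-30,0],[0,0,0]]]';python3 -m pendant '[[[1,-6,0],[0,0,0]],[[1,-12,0],[0,0,0]],[[2,-18,0],[0,0,0]],[[3,-24,0],[0,0,0]],[[3,-28,0],[0,0,0]]]'; python3 -m pendant '[[[0,-3,0],[0,0,0]],[[1,-6,0],[0,0,0]],[[1,-8,0],[0,0,0]],[[1,-8,0],[0,0,0]],[[1,-8,0],[0,0,0]]]'
```

```text
clock: 2.65
tcp_pos: [510.4, -293.7, 27.1]
tcp_rot: [0.001, 0.67, 0.743, 0.0]
force: [0.0, 2.1, 0.8]
opening: 8.1
clock: 3.15
tcp_pos: [512.7, -322.9, 25.3]
tcp_rot: [0.0, 0.67, 0.743, 0.0]
force: [-0.4, 2.1, 0.9]
opening: 8.4
clock: 3.65
tcp_pos: [515.7, -351.0, 25.2]
tcp_rot: [0.0, 0.67, 0.743, -0.0]
force: [-0.4, 1.8, 1.6]
opening: 8.1
clock: 4.15
tcp_pos: [516.6, -358.4, 25.3]
tcp_rot: [0.0, 0.67, 0.743, -0.0]
force: [0.5, 0.2, 0.5]
opening: 8.1
```

Pushed with about 2 N. I'll back off, rise and look.

```bash
python3 -m pendant '[[[-1,10,0],[0,0,0]],[[-1,10,30],[0,0,0]],[[-1,10,70],[0,0,0]],[[-1,10,110],[0,0,0]],[[-1,10,150],[0,0,0]]]' 70;  python3 -m pendant '[[[-30,0,0],[0,0,0]],[[-60,0,0],[0,0,0]],[[-100,0,0],[0,0,0]],[[-100,0,0],[0,0,0]]]'; cat > bx.py <<'E'
from meas import *
import sys
for n in ['scene','side']:
    c=cap(n,n+sys.argv[1]+'.png'); p=pts(c); p[c['range_z']<=0]=np.nan
    p[...,2]-=-0.8 if n=='scene' else 1.4
    hsv=cv2.cvtColor(c['pixels'],cv2.COLOR_RGB2HSV)
    m=box(p,*map(float,sys.argv[2:8]))&(hsv[...,1]>75)&(hsv[...,0]<25)
    k,l,s,_=cv2.connectedComponentsWithStats(m.astype(np.uint8)); i=1+s[1:,4].argmax()
    q=p[l==i]; print(n,len(q),cv2.minAreaRect(q[:,:2].astype(np.float32)),np.median(q,0).round(1))
E
python3 bx.py 2 480 550 -480 -330 38 46
```

```text
clock: 4.65
tcp_pos: [515.3, -347.5, 176.7]
tcp_rot: [-0.0, 0.669, 0.743, -0.0]
force: [0.4, 0.0, -0.1]
opening: 69.9
clock: 5.05
tcp_pos: [412.2, -347.2, 175.1]
tcp_rot: [-0.001, 0.67, 0.742, -0.0]
force: [0.4, -0.3, 0.3]
opening: 70.2
scene 852 ((525.8256225585938, -413.99652099609375), (49.5132942199707, 87.18411254882812), 4.667355060577393) [ 526.2 -417.4   42. ]
side 175 ((524.1273193359375, -410.698486328125), (43.13939666748047, 87.20654296875), 6.184056758880615) [ 523.3 -407.1   42.7]
```

View pics/scene2.png

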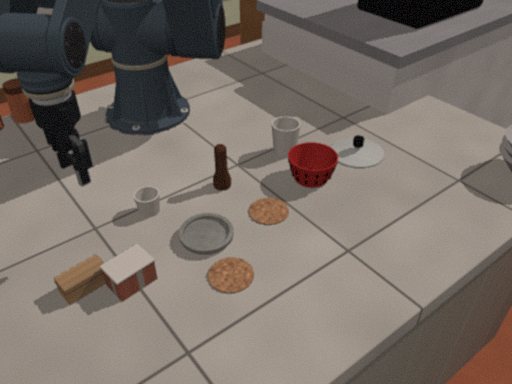

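View pics/side2.png

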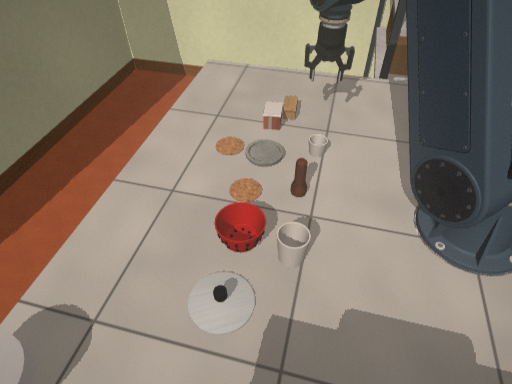

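The box has slid out cleanly: top at scene (82,278), centre about (525.5,-412.5), yaw about 6°. Next is the grasp.

```bash
python3 -m pendant '[[[40,-22,0],[0,0,0]],[[80,-44,0],[0,0,0]],[[110,-64,0],[0,0,0]],[[110,-64,-40],[0,0,0]],[[110,-64,-80],[0,0,0]]]'; python3 -m pendant '[[[0,0,-20],[0,0,0]],[[0,0,-40],[0,0,0]],[[0,0,-60],[0,0,0]],[[0,0,-73],[0,0,0]],[[0,0,-73],[0,0,0]]]';python3 -m pendant '[[[0,0,0],[0,0,0]],[[0,0,0],[0,0,0]],[[0,0,0],[0,0,0]],[[0,0,0],[0,0,0]],[[0,0,0],[0,0,0]]]' 30; python3 -m pendant '[[[0,0,0],[0,0,0]],[[0,0,0],[0,0,0]],[[0,0,20],[0,0,0]],[[0,0,40],[0,0,0]],[[0,0,60],[0,0,0]]]'
```

```text
clock: 5.65
tcp_pos: [527.7, -412.4, 94.4]
tcp_rot: [0.001, 0.669, 0.743, 0.0]
force: [-0.6, -0.6, -1.4]
opening: 69.8
clock: 6.15
tcp_pos: [525.5, -411.3, 20.3]
tcp_rot: [-0.001, 0.669, 0.743, 0.0]
force: [0.4, -0.5, -0.2]
opening: 70.2
clock: 6.65
tcp_pos: [526.2, -412.9, 23.7]
tcp_rot: [0.001, 0.67, 0.743, 0.0]
force: [0.6, 0.9, 6.6]
opening: 43.2
clock: 7.15
tcp_pos: [525.4, -412.3, 83.1]
tcp_rot: [-0.0, 0.67, 0.743, -0.0]
force: [0.4, 0.2, -1.4]
opening: 43.3
```

```bash
python3 -m pendant '[[[2,15,20],[0,0,0]],[[6,55,30],[0,0,0]],[[11,100,30],[0,0,0]],[[16,145,30],[0,0,0]],[[21,190,30],[0,0,0]]]'; python3 -m pendant '[[[5,45,0],[0,0,0]],[[10,90,0],[0,0,0]],[[15,135,0],[0,0,0]],[[20,180,0],[0,0,0]],[[23,207,0],[0,0,0]]]';python3 -m pendant '[[[1,10,0],[0,0,0]],[[1,15,0],[0,0,0]],[[1,15,0],[0,0,0]],[[1,15,-20],[0,0,0]],[[1,15,-40],[0,0,0]]]'; python3 -m pendant '[[[0,0,-10],[0,0,0]],[[0,0,-20],[0,0,0]],[[0,0,-30],[0,0,0]],[[0,0,-36],[0,0,0]],[[0,0,-36],[0,0,0]]]'; python3 bx.py 3 500 640 -80 80 38 62
```

```text
clock: 7.65
tcp_pos: [546.4, -220.7, 112.6]
tcp_rot: [0.0, 0.67, 0.743, 0.0]
force: [1.0, 0.0, -0.9]
opening: 43.2
clock: 8.15
tcp_pos: [569.4, -12.5, 112.5]
tcp_rot: [-0.0, 0.669, 0.743, 0.0]
force: [-0.1, -0.1, -1.6]
opening: 43.3
clock: 8.65
tcp_pos: [570.9, -1.9, 72.3]
tcp_rot: [0.001, 0.67, 0.742, 0.0]
force: [0.0, 0.1, -1.8]
opening: 42.9
clock: 9.15
tcp_pos: [570.3, -0.5, 35.7]
tcp_rot: [-0.0, 0.67, 0.743, -0.0]
force: [-0.4, 0.7, -1.2]
opening: 43.0
scene 446 ((569.6354370117188, -14.109481811523438), (51.9764289855957, 66.55644226074219), 7.4741387367248535) [573.9 -25.   53.2]
side 386 ((570.00439453125, 3.5399513244628906), (44.18375015258789, 82.25596618652344), 5.655137538909912) [570.5  17.4  54.2]
```

View pics/scene3.png

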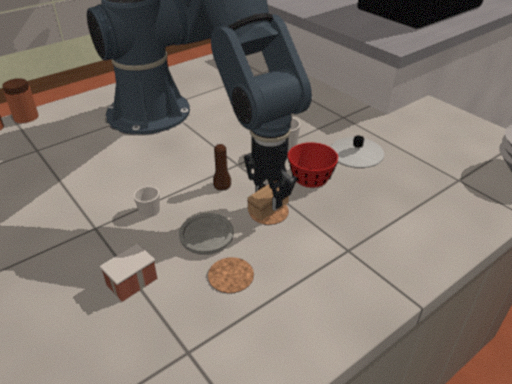

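The box is held level over the mat, with its top at about z = 54. I'll lower it and release.

```bash
python3 -m pendant '[[[0,0,-3],[0,0,0]],[[0,0,-6],[0,0,0]],[[0,0,-8],[0,0,0]],[[0,0,-9],[0,0,0]],[[0,0,-9],[0,0,0]]]'; python3 -m pendant '[[[0,0,0],[0,0,0]],[[0,0,0],[0,0,0]]]'; python3 -m pendant '[[[0,0,0],[0,0,0]],[[0,0,0],[0,0,0]],[[0,0,0],[0,0,0]],[[0,0,0],[0,0,0]]]' 66; python3 -m pendant '[[[0,0,20],[0,0,0]],[[0,0,60],[0,0,0]],[[0,0,105],[0,0,0]],[[0,0,150],[0,0,0]],[[0,0,150],[0,0,0]]]'
```

```text
clock: 9.75
tcp_pos: [570.5, -0.3, 27.6]
tcp_rot: [-0.0, 0.67, 0.743, -0.0]
force: [-2.3, -0.2, 3.9]
opening: 42.9
clock: 9.95
tcp_pos: [570.5, -0.3, 27.6]
tcp_rot: [-0.0, 0.67, 0.743, -0.0]
force: [-2.4, 0.2, 4.8]
opening: 42.9
clock: 10.35
tcp_pos: [570.6, -0.4, 27.2]
tcp_rot: [0.0, 0.67, 0.743, 0.0]
force: [0.1, 0.4, 0.0]
opening: 66.1
clock: 10.85
tcp_pos: [573.2, -0.6, 183.2]
tcp_rot: [0.004, 0.67, 0.743, 0.003]
force: [0.4, 0.2, -0.3]
opening: 66.2
```

```bash
python3 -m pendant '[[[-25,-32,0],[0,0,0]],[[-58,-74,0],[0,0,0]],[[-91,-116,0],[0,0,0]],[[-124,-158,0],[0,0,0]],[[-154,-195,0],[0,0,0]]]' 76; python3 -m pendant '[[[-12,-16,0],[0,0,0]],[[-12,-16,0],[0,0,0]],[[-12,-16,-30],[0,0,0]],[[-12,-16,-60],[0,0,0]],[[-12,-16,-90],[0,0,0]]]'; python3 bx.py 4 500 640 -80 80 38 62; python3 - <<'E'
from h import *
cap('wrist','wrist4.png')
E
```

```text
clock: 11.35
tcp_pos: [420.0, -190.4, 176.9]
tcp_rot: [-0.0, 0.669, 0.743, -0.0]
force: [0.2, -0.7, 0.0]
opening: 76.2
clock: 11.85
tcp_pos: [409.9, -204.6, 86.1]
tcp_rot: [0.0, 0.669, 0.743, 0.0]
force: [0.3, -0.0, 0.1]
opening: 76.2
scene 602 ((571.9080200195312, -1.6144866943359375), (46.72593688964844, 90.45987701416016), 5.330682277679443) [575.4  -5.3  45.5]
side 402 ((570.1456298828125, 0.4313545227050781), (43.822296142578125, 88.0339126586914), 5.782001495361328) [568.6   5.9  46.1]
```

View pics/scene4.png

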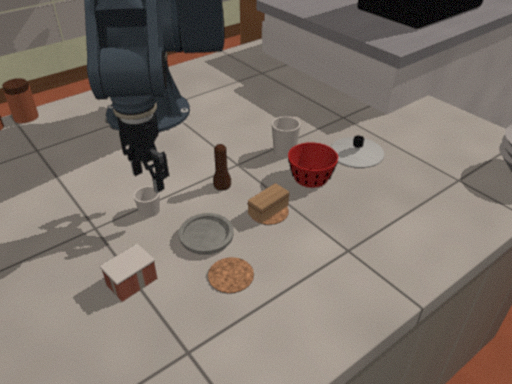

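View pics/wrist4.png

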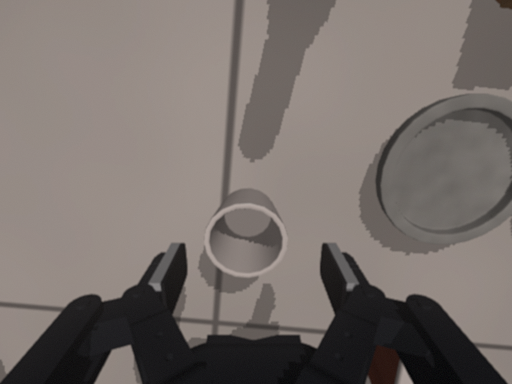

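The box stands on the mat at (571,-0.5) with its top at z = 46. In the wrist view the cup rim, at (246,240), sits between the fingers. The measured TCP is a few mm off the command, so I'll let it settle and check.

```bash
python3 -m pendant '[[[0,0,0],[0,0,0]],[[0,0,0],[0,0,0]]]'; python3 - <<'E'
from meas import *
for n,zo in(('scene',-.8),('side',1.4)):
    c=cap(n); p=pts(c); p[c['range_z']<=0]=np.nan; p[...,2]-=zo
    q=p[box(p,370,440,-245,-180,47,53)]; print(n,circ(q,27),np.round([q.min(0),q.max(0)],0).tolist())
E
```

```text
clock: 12.2
tcp_pos: [410.3, -205.5, 88.6]
tcp_rot: [0.001, 0.669, 0.743, 0.0]
force: [0.2, 0.5, 0.3]
opening: 76.4
scene (array([ 405.2, -212.3]), 107) [[374.0, -241.0, 47.0], [433.0, -186.0, 52.0]]
side (array([ 403.5, -211.6]), 69) [[376.0, -240.0, 47.0], [430.0, -184.0, 52.0]]
```

```bash
python3 -m pendant '[[[-6,-7,0],[0,0,0]],[[-6,-7,-15],[0,0,0]],[[-6,-7,-35],[0,0,0]],[[-6,-7,-55],[0,0,0]],[[-6,-7,-62],[0,0,0]]]'; python3 -m pendant '[[[0,0,0],[0,0,0]],[[0,0,0],[0,0,0]],[[0,0,0],[0,0,0]],[[0,0,0],[0,0,0]],[[0,0,0],[0,0,0]]]' 45;  python3 -m pendant '[[[0,0,0],[0,0,0]],[[0,0,0],[0,0,0]],[[0,0,15],[0,0,0]],[[0,0,30],[0,0,0]],[[0,0,50],[0,0,0]]]'
```

```text
clock: 12.8
tcp_pos: [402.6, -212.3, 24.2]
tcp_rot: [-0.001, 0.67, 0.743, -0.0]
force: [-0.2, 0.5, 0.7]
opening: 76.5
clock: 13.3
tcp_pos: [403.9, -212.6, 26.1]
tcp_rot: [0.001, 0.67, 0.743, 0.0]
force: [-1.8, -0.0, 7.8]
opening: 55.5
clock: 13.8
tcp_pos: [403.2, -212.1, 75.8]
tcp_rot: [-0.0, 0.67, 0.743, -0.0]
force: [-0.0, -0.5, -2.2]
opening: 55.8
```

```bash
python3 -m pendant '[[[5,0,25],[0,0,0]],[[35,4,35],[0,0,0]],[[75,9,35],[0,0,0]],[[115,14,35],[0,0,0]],[[155,19,35],[0,0,0]]]'; python3 -m pendant '[[[40,6,0],[0,0,0]],[[75,11,0],[0,0,0]],[[100,15,0],[0,0,0]],[[113,16,0],[0,0,0]],[[113,16,0],[0,0,0]]]'; python3 -m pendant '[[[0,0,-15],[0,0,0]],[[0,0,-35],[0,0,0]],[[0,0,-55],[0,0,0]],[[0,0,-70],[0,0,0]],[[0,0,-70],[0,0,0]]]'; python3 - <<'E'
from meas import *
for n,zo in(('scene',-.8),('side',1.4)):
    c=cap(n,n+'5.png'); p=pts(c); p[c['range_z']<=0]=np.nan; p[...,2]-=zo
    q=p[box(p,630,715,-215,-140,50,75)]; print(n,q.max(0))
    h=np.percentile(q[:,2],97); q=q[q[:,2]>h-3]; print(h,circ(q,27))
E
```

```text
clock: 14.3
tcp_pos: [560.1, -192.9, 110.9]
tcp_rot: [0.0, 0.67, 0.743, 0.0]
force: [0.5, -0.9, -1.4]
opening: 55.5
clock: 14.8
tcp_pos: [672.5, -176.8, 110.1]
tcp_rot: [0.0, 0.669, 0.743, 0.0]
force: [0.1, -0.1, -1.1]
opening: 55.6
clock: 15.3
tcp_pos: [669.5, -177.0, 37.5]
tcp_rot: [-0.002, 0.67, 0.743, -0.001]
force: [0.5, 0.4, -2.0]
opening: 55.7
scene [ 712.51377255 -151.80166094   74.7545358 ]
72.84069632911807 (array([ 668.1, -186. ]), 32)
side [ 714.26179488 -148.44453903   73.2528565 ]
71.81315032583969 (array([ 672.3, -167. ]), 11)
```

View pics/scene5.png

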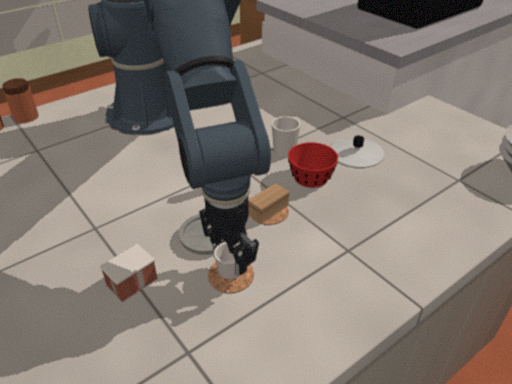

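View pics/side5.png

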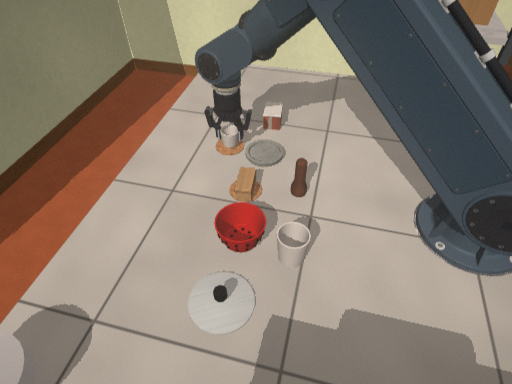

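The cup is held upright over the back mat, at scene (229,262) and side (230,137). I'll lower it slowly.

```bash
python3 -m pendant '[[[0,0,-2],[0,0,0]],[[0,0,-4],[0,0,0]],[[0,0,-6],[0,0,0]],[[0,0,-8],[0,0,0]],[[0,0,-8],[0,0,0]]]'; python3 -m pendant '[[[0,0,-1],[0,0,0]],[[0,0,-2],[0,0,0]],[[0,0,-2],[0,0,0]]]'
```

```text
clock: 15.9
tcp_pos: [671.4, -177.2, 32.0]
tcp_rot: [-0.0, 0.67, 0.743, -0.0]
force: [-0.7, 0.1, -1.4]
opening: 55.7
clock: 16.2
tcp_pos: [671.5, -177.3, 30.3]
tcp_rot: [0.0, 0.67, 0.743, -0.0]
force: [-0.1, -0.8, -0.3]
opening: 55.5
```

```bash
python3 -m pendant '[[[0,0,-1],[0,0,0]],[[0,0,-1],[0,0,0]],[[0,0,-1],[0,0,0]]]'
```

```text
clock: 16.5
tcp_pos: [671.6, -177.3, 30.2]
tcp_rot: [0.0, 0.67, 0.743, 0.0]
force: [-3.6, 1.2, 7.9]
opening: 55.4
```

Contact at 8 N. Release and rise.

```bash
python3 -m pendant '[[[0,0,0],[0,0,0]],[[0,0,0],[0,0,0]],[[0,0,0],[0,0,0]],[[0,0,0],[0,0,0]],[[0,0,0],[0,0,0]]]' 74; python3 -m pendant '[[[0,0,15],[0,0,0]],[[0,0,50],[0,0,0]],[[0,0,90],[0,0,0]],[[0,0,130],[0,0,0]],[[0,0,150],[0,0,0]]]';python3 -m pendant '[[[-40,0,0],[0,0,0]],[[-80,0,0],[0,0,0]],[[-120,15,0],[0,0,0]],[[-150,30,0],[0,0,0]],[[-180,50,0],[0,0,0]]]' ; python3 - <<'E'
from meas import *
for n,zo in(('scene',-.8),('side',1.4)):
    c=cap(n,n+'6.png'); p=pts(c); p[c['range_z']<=0]=np.nan; p[...,2]-=zo
    q=p[box(p,630,715,-220,-135,51,58)]; print(n,q.max(0),circ(q,27))
    for lo,hi in[(5,22),(45,75),(75,105)]:
        q=p[box(p,390,470,-80,20,lo,hi)]; print('  pestle',lo,circ(q,22 if lo==5 else 14.5))
E
```

```text
clock: 17.0
tcp_pos: [671.5, -177.3, 29.2]
tcp_rot: [-0.0, 0.67, 0.743, -0.0]
force: [1.0, -0.1, 0.2]
opening: 74.0
clock: 17.5
tcp_pos: [672.6, -177.6, 184.7]
tcp_rot: [0.003, 0.67, 0.743, 0.001]
force: [-0.0, -0.4, 0.3]
opening: 74.1
clock: 18.0
tcp_pos: [490.2, -127.1, 180.4]
tcp_rot: [0.001, 0.67, 0.743, 0.0]
force: [0.9, 0.4, -0.1]
opening: 73.6
scene [ 700.83208521 -149.20002063   56.00081428] (array([ 672.5, -177.8]), 183)
  pestle 5 (array([429.1, -28.8]), 100)
  pestle 45 (array([429.1, -28.7]), 135)
  pestle 75 (array([429.1, -28.7]), 137)
side [ 699.75338149 -148.46441948   57.37299976] (array([ 671.2, -176.2]), 73)
  pestle 5 (array([429.3, -30.1]), 67)
  pestle 45 (array([429.4, -30.1]), 94)
  pestle 75 (array([429.2, -30.2]), 99)
```

View pics/scene6.png

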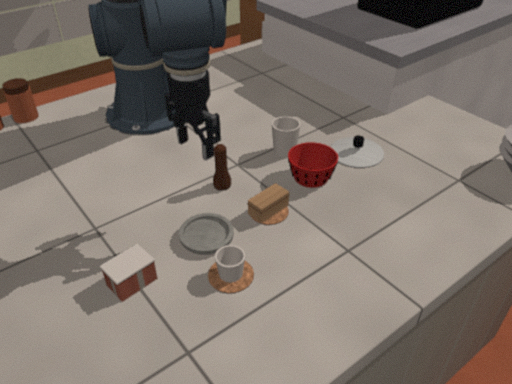

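The cup stands upright on the back mat at (672,-177). Next is the pestle, at (429.3,-29.5).

```bash
python3 -m pendant '[[[-20,32,0],[0,0,0]],[[-40,64,0],[0,0,0]],[[-62,98,0],[0,0,0]],[[-62,98,0],[0,0,0]],[[-62,98,-15],[0,0,0]]]' 70; python3 -m pendant '[[[0,0,-20],[0,0,0]],[[0,0,-45],[0,0,0]],[[0,0,-70],[0,0,0]],[[0,0,-89],[0,0,0]],[[0,0,-89],[0,0,0]]]'
```

```text
clock: 18.6
tcp_pos: [431.0, -29.0, 166.4]
tcp_rot: [0.002, 0.669, 0.743, 0.001]
force: [0.5, 0.6, 0.5]
opening: 69.7
clock: 19.1
tcp_pos: [429.3, -29.5, 74.2]
tcp_rot: [-0.001, 0.67, 0.743, -0.001]
force: [0.1, 0.1, 1.2]
opening: 70.3
```

```bash
python3 -m pendant '[[[0,0,0],[0,0,0]],[[0,0,0],[0,0,0]],[[0,0,0],[0,0,0]],[[0,0,0],[0,0,0]],[[0,0,0],[0,0,0]]]' 15; python3 -m pendant '[[[0,0,0],[0,0,0]],[[0,0,0],[0,0,0]],[[0,0,0],[0,0,0]],[[0,0,15],[0,0,0]],[[0,0,30],[0,0,0]]]';  python3 -m pendant '[[[0,0,30],[0,0,0]],[[0,0,60],[0,0,0]],[[0,0,70],[0,0,0]],[[0,0,70],[0,0,0]]]'; python3 - <<'E'
from meas import *
for n,zo in(('scene',-.8),('side',1.4)):
    c=cap(n,n+'7.png'); p=pts(c); p[c['range_z']<=0]=np.nan; p[...,2]-=zo
    q=p[box(p,390,470,-80,20,60,128)]; print(n,'foot z',np.percentile(q[:,2],[1,5]))
    b=np.percentile(q[:,2],1)
    for lo,hi,r in((1,22,22),(45,60,14.5)):
        q=p[box(p,390,470,-80,20,b+lo,b+hi)]; print(circ(q,r))
print(telemetry.get_state()['tcp_pos'])
E
```

```text
clock: 19.6
tcp_pos: [430.1, -29.4, 76.4]
tcp_rot: [0.001, 0.67, 0.743, 0.0]
force: [-1.6, -0.5, 8.2]
opening: 27.3
clock: 20.1
tcp_pos: [429.4, -29.2, 106.1]
tcp_rot: [-0.0, 0.67, 0.743, -0.0]
force: [0.6, 0.5, -1.9]
opening: 27.6
clock: 20.5
tcp_pos: [430.1, -29.4, 176.3]
tcp_rot: [0.001, 0.67, 0.743, 0.001]
force: [0.2, -1.0, -2.4]
opening: 27.7
scene foot z [100.17089139 102.29773163]
(array([429.2, -28.4]), 144)
(array([429.6, -28.5]), 73)
side foot z [ 98.59469477 101.39284598]
(array([428.9, -30.2]), 106)
(array([429.3, -29.4]), 60)
[429.00633194 -29.17278036 174.40158948]
```

View pics/side7.png

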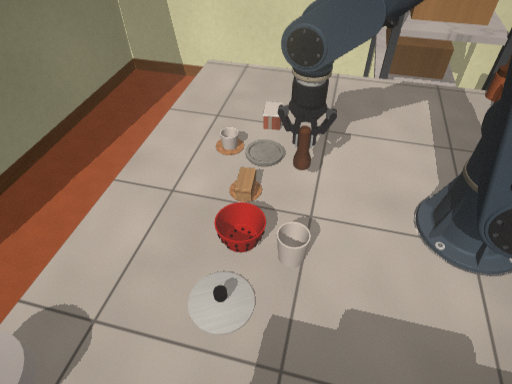

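The pestle hangs vertical, as the side view shows at (303,150). I'll carry it to the plate at (557,-157).

```bash
python3 -m pendant '[[[15,-15,0],[0,0,0]],[[40,-40,0],[0,0,0]],[[65,-65,0],[0,0,0]],[[90,-90,0],[0,0,0]],[[112,-112,0],[0,0,0]]]'; python3 -m pendant '[[[10,-10,0],[0,0,0]],[[15,-16,0],[0,0,0]],[[15,-16,0],[0,0,0]],[[15,-16,-20],[0,0,0]],[[15,-16,-40],[0,0,0]]]'; python3 -m pendant '[[[0,0,-15],[0,0,0]],[[0,0,-30],[0,0,0]],[[0,0,-37],[0,0,0]],[[0,0,-40],[0,0,0]],[[0,0,-40],[0,0,0]]]'; python3 - <<'E'
from meas import *
for n,zo in(('scene',-.8),('side',1.4)):
    c=cap(n,n+'8.png'); p=pts(c); p[c['range_z']<=0]=np.nan; p[...,2]-=zo
    for lo,hi,r in((25,36,22),):
        q=p[box(p,530,585,-185,-130,lo,hi)]; print(circ(q,r))
print(telemetry.get_state()['tcp_pos'],telemetry.get_state()['force'])
E
```

```text
clock: 21.1
tcp_pos: [541.9, -142.3, 173.2]
tcp_rot: [-0.001, 0.67, 0.743, -0.001]
force: [-0.4, 0.7, -1.4]
opening: 27.7
clock: 21.6
tcp_pos: [555.9, -156.5, 134.6]
tcp_rot: [-0.0, 0.669, 0.743, 0.0]
force: [0.4, 0.2, -1.1]
opening: 27.4
clock: 22.1
tcp_pos: [556.6, -157.2, 95.3]
tcp_rot: [0.0, 0.67, 0.743, 0.0]
force: [0.1, -0.6, -2.3]
opening: 27.6
(array([ 555.6, -156.6]), 75)
(array([ 556.3, -158.3]), 43)
[ 556.84272423 -157.37060955   95.88979908] [ 1.15725181 -0.41946646 -1.76124931]
```

View pics/side8.png

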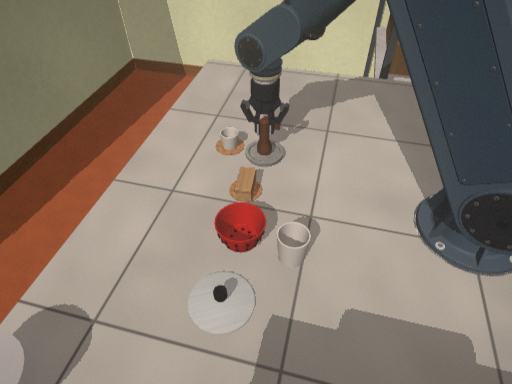

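The pestle is centred over the plate, at side (265,135). I'll lower it until it touches.

```bash
python3 -m pendant '[[[0,0,-2],[0,0,0]],[[0,0,-4],[0,0,0]],[[0,0,-6],[0,0,0]],[[0,0,-6],[0,0,0]]]'; python3 -m pendant '[[[0,0,-1],[0,0,0]],[[0,0,-2],[0,0,0]],[[0,0,-2],[0,0,0]]]'
```

```text
clock: 22.6
tcp_pos: [556.4, -157.2, 89.0]
tcp_rot: [-0.0, 0.67, 0.743, -0.0]
force: [0.1, -0.8, -0.6]
opening: 27.6
clock: 22.9
tcp_pos: [556.7, -157.4, 88.5]
tcp_rot: [0.0, 0.669, 0.743, 0.0]
force: [-4.8, 0.6, 12.6]
opening: 27.7
```

```bash
python3 -m pendant '[[[0,0,0],[0,0,0]],[[0,0,0],[0,0,0]],[[0,0,0],[0,0,0]],[[0,0,0],[0,0,0]],[[0,0,0],[0,0,0]]]' 55; python3 -m pendant '[[[0,0,10],[0,0,0]],[[0,0,40],[0,0,0]],[[0,0,80],[0,0,0]],[[0,0,110],[0,0,0]],[[0,0,120],[0,0,0]]]'; python3 -m pendant '[[[-2,40,0],[0,0,0]],[[-4,80,0],[0,0,0]],[[-6,120,0],[0,0,0]],[[-8,160,0],[0,0,0]],[[-10,200,0],[0,0,0]]]';  python3 -m pendant '[[[-2,45,0],[0,0,0]],[[-4,90,0],[0,0,0]],[[-6,135,0],[0,0,0]],[[-8,180,0],[0,0,0]],[[-10,225,0],[0,0,0]]]' 60; python3 -m pendant '[[[-5,40,0],[0,0,0]],[[-5,60,0],[0,0,0]],[[-5,60,0],[0,0,0]]]'; python3 - <<'E'
from meas import *
for n,zo in(('scene',-.8),('side',1.4)):
    c=cap(n,n+'9.png'); p=pts(c); p[c['range_z']<=0]=np.nan; p[...,2]-=zo
    for lo,hi,r in((22,34,22),(60,110,14.5)):
        q=p[box(p,520,595,-195,-120,lo,hi)]; print(n,circ(q,r))
    q=p[box(p,520,595,-195,-120,100,140)]; print(q.max(0))
    q=p[box(p,470,600,270,390,28,60)]; print('knob',circ(q,14),q.max(0))
print(telemetry.get_state()['tcp_pos'])
E
```

```text
clock: 23.4
tcp_pos: [556.5, -157.3, 87.2]
tcp_rot: [-0.0, 0.67, 0.743, -0.0]
force: [1.2, -0.0, 0.8]
opening: 55.1
clock: 23.9
tcp_pos: [557.6, -157.6, 211.3]
tcp_rot: [0.002, 0.669, 0.743, 0.001]
force: [0.4, 0.0, -0.9]
opening: 55.2
clock: 24.4
tcp_pos: [545.9, 44.3, 207.0]
tcp_rot: [-0.0, 0.67, 0.743, -0.0]
force: [0.9, 0.0, -0.9]
opening: 55.3
clock: 24.9
tcp_pos: [535.9, 269.5, 207.0]
tcp_rot: [-0.0, 0.67, 0.743, -0.0]
force: [0.3, -0.6, 0.9]
opening: 60.1
clock: 25.2
tcp_pos: [530.9, 329.6, 206.7]
tcp_rot: [-0.0, 0.669, 0.744, -0.0]
force: [-0.7, -1.2, -0.8]
opening: 60.1
scene (array([ 555.5, -156.7]), 96)
scene (array([ 555.7, -156.7]), 270)
[ 571.72344633 -146.22378686  128.57802556]
knob (array([531.5, 331.2]), 102) [547.31959809 344.49193538  48.7807021 ]
side (array([ 556.1, -158.2]), 46)Traceback (most recent call last):
  File "<stdin>", line 5, in <module>
  File "meas.py", line 5, in circ
    x0=[*((q.min(0)+q.max(0))/2)[:2]]+([30] if r is None else [])
           ~~~~~^^^
    return umr_minimum(a, axis, None, out, keepdims, initial, where)
ValueError: zero-size array to reduction operation minimum which has no identity
```

View pics/scene9.png

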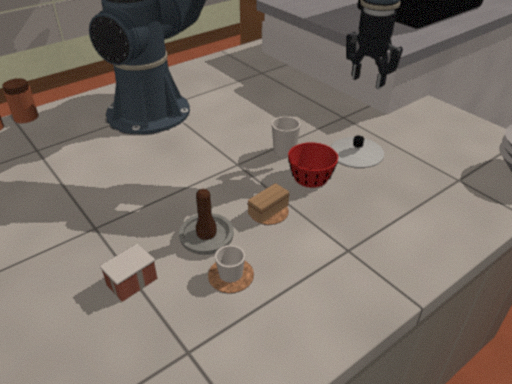

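The pestle stands upright on the plate at (556,-157.5). I'll descend on the lid's knob.

```bash
python3 -m pendant '[[[0,0,-35],[0,0,0]],[[0,0,-70],[0,0,0]],[[0,0,-100],[0,0,0]],[[0,0,-125],[0,0,0]],[[0,0,-140],[0,0,0]]]'; python3 -m pendant '[[[0,1,-12],[0,0,0]],[[0,1,-25],[0,0,0]],[[0,1,-34],[0,0,0]],[[0,1,-34],[0,0,0]]]'; python3 -c "
from h import *
cap('wrist','wrist10.png'); cap('side','side10.png')"
```

```text
clock: 25.8
tcp_pos: [531.2, 325.7, 65.4]
tcp_rot: [-0.0, 0.67, 0.742, -0.001]
force: [-0.2, -0.6, 0.3]
opening: 60.1
clock: 26.2
tcp_pos: [531.1, 328.5, 32.4]
tcp_rot: [-0.0, 0.67, 0.743, -0.001]
force: [-0.2, -0.3, 0.0]
opening: 60.1
```

View pics/wrist10.png

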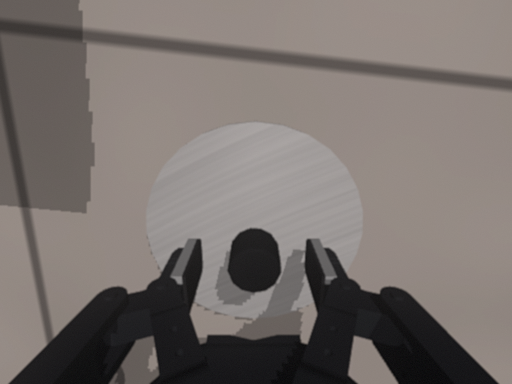

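View pics/side10.png

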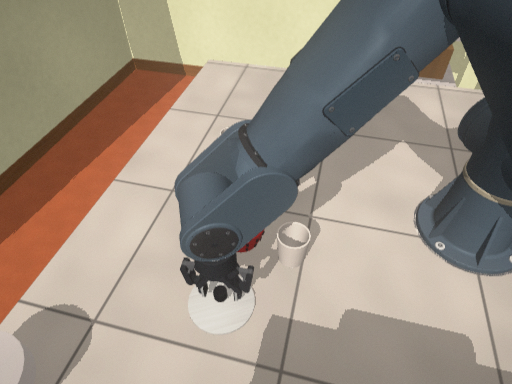

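The knob at (254,260) in the wrist view is between the pads. Close and lift.

```bash
python3 -m pendant '[[[0,2,0],[0,0,0]],[[0,2,0],[0,0,0]],[[0,2,0],[0,0,0]],[[0,2,0],[0,0,0]],[[0,2,0],[0,0,0]]]' 15; python3 -m pendant '[[[0,0,0],[0,0,0]],[[0,0,0],[0,0,0]],[[0,0,0],[0,0,0]],[[0,0,10],[0,0,0]],[[0,0,25],[0,0,0]]]';  python3 -m pendant '[[[0,0,25],[0,0,0]],[[0,0,50],[0,0,0]],[[0,0,75],[0,0,0]],[[0,0,95],[0,0,0]],[[0,0,95],[0,0,0]]]'; python3 - <<'E'
from meas import *
for n,zo in(('scene',-.8),('side',1.4)):
    c=cap(n,n+'11.png'); p=pts(c); p[c['range_z']<=0]=np.nan; p[...,2]-=zo
    q=p[box(p,440,620,240,420,110,140)]
    q=q[q[:,2]<138]; print(n,len(q),q.min(0),q.max(0),circ(q[np.hypot(q[:,0]-531,q[:,1]-330)>60]))
    # plane fit
    A=np.c_[q[:,:2]-[531,330],np.ones(len(q))]; print(np.linalg.lstsq(A,q[:,2],rcond=None)[0])
print(telemetry.get_state()['tcp_pos'])
E
```

```text
clock: 26.8
tcp_pos: [531.8, 331.1, 34.1]
tcp_rot: [0.0, 0.669, 0.743, 0.001]
force: [-1.1, 0.5, 6.6]
opening: 26.5
clock: 27.3
tcp_pos: [531.0, 330.5, 58.5]
tcp_rot: [-0.0, 0.67, 0.743, -0.001]
force: [0.3, -0.4, -1.7]
opening: 26.3
clock: 27.8
tcp_pos: [532.8, 331.4, 157.3]
tcp_rot: [0.001, 0.67, 0.743, 0.003]
force: [1.0, 0.2, -1.3]
opening: 26.3
scene 1153 [463.37821856 259.02711368 120.65300968] [603.46687304 403.72137177 137.60982047] (array([533.3, 329.5,  65.8]), 384)
[-7.76347022e-03  1.58969375e-02  1.29666227e+02]
side 2929 [462.71409152 261.25967205 118.63778321] [601.59435951 400.30443629 134.01169123] (array([531.4, 330.8,  65.2]), 871)
[ 7.29481611e-03 -1.77846905e-02  1.27738740e+02]
[531.42526651 330.67013002 153.6371139 ]
```

View pics/scene11.png

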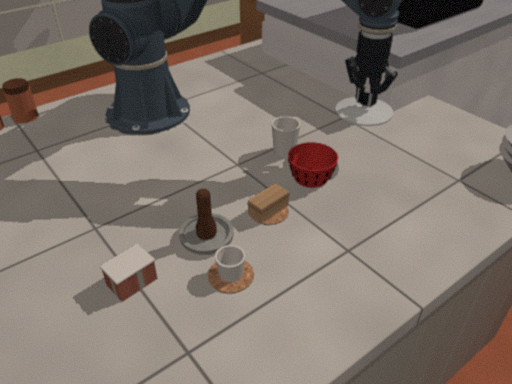

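View pics/side11.png

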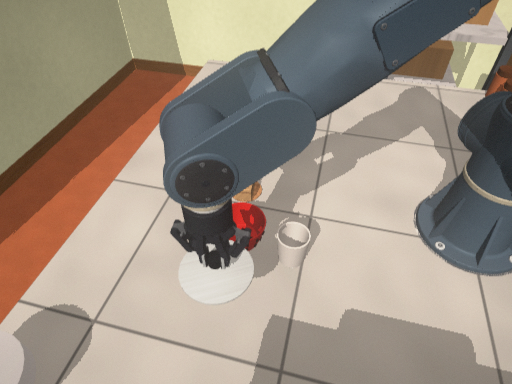

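The lid is gripped level, with its centre at (532,330). I'll move it over the colander.

```bash
python3 -m pendant '[[[0,-15,0],[0,0,0]],[[2,-50,0],[0,0,0]],[[4,-90,0],[0,0,0]],[[5,-130,0],[0,0,0]],[[6,-155,0],[0,0,0]]]'; python3 -m pendant '[[[0,-10,0],[0,0,0]],[[0,-14,0],[0,0,0]],[[0,-14,-10],[0,0,0]],[[0,-14,-25],[0,0,0]],[[0,-14,-40],[0,0,0]]]'; python3 -m pendant '[[[0,0,-3],[0,0,0]],[[0,0,-6],[0,0,0]],[[0,0,-6],[0,0,0]]]'; python3 - <<'E'
from meas import *
for n,zo in(('scene',-.8),('side',1.4)):
    c=cap(n,n+'12.png'); p=pts(c); p[c['range_z']<=0]=np.nan; p[...,2]-=zo
    hsv=cv2.cvtColor(c['pixels'],cv2.COLOR_RGB2HSV)
    m=box(p,450,630,70,250,69,95)&(hsv[...,1]<60)
    q=p[m]; e=q[np.hypot(q[:,0]-538,q[:,1]-161)>62]
    print(n,len(q),circ(e,68),np.percentile(e[:,2],[5,50,95]))
print(telemetry.get_state()['tcp_pos'])
E
```

```text
clock: 28.4
tcp_pos: [536.6, 172.5, 152.2]
tcp_rot: [-0.001, 0.67, 0.742, -0.001]
force: [0.3, 0.1, -0.1]
opening: 25.9
clock: 28.9
tcp_pos: [537.2, 162.8, 112.0]
tcp_rot: [-0.0, 0.669, 0.743, -0.0]
force: [0.1, -0.3, -1.9]
opening: 26.6
clock: 29.2
tcp_pos: [537.5, 162.2, 107.2]
tcp_rot: [-0.0, 0.669, 0.743, -0.0]
force: [-0.1, -0.2, -2.3]
opening: 26.2
scene 1387 (array([537.8, 161.8]), 351) [73.92290019 76.95616603 79.37755357]
side 1845 (array([538. , 160.5]), 481) [74.50305738 77.57394751 79.62641005]
[537.74206704 162.05064939 107.74263482]
```

View pics/scene12.png

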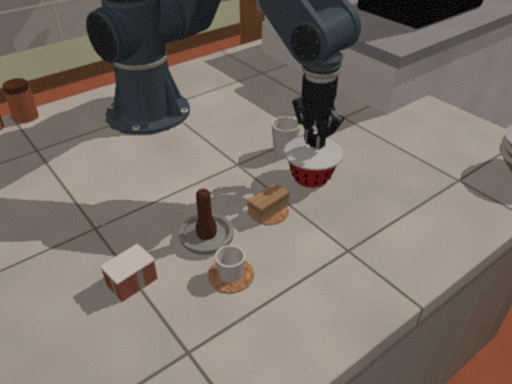

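View pics/side12.png

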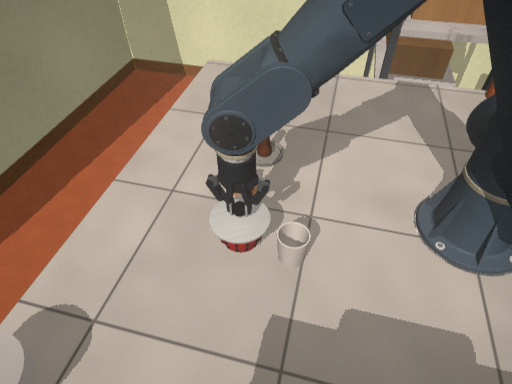

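The lid is centred over the colander at (538,161) and about 7 mm above the rim. I'll lower it gently.

```bash
python3 -m pendant '[[[0,-1,-2],[0,0,0]],[[0,-1,-4],[0,0,0]],[[0,-1,-6],[0,0,0]],[[0,-1,-6],[0,0,0]]]'; python3 -m pendant '[[[0,0,-1],[0,0,0]],[[0,0,-2],[0,0,0]],[[0,0,-2],[0,0,0]]]'
```

```text
clock: 29.7
tcp_pos: [537.4, 160.7, 101.0]
tcp_rot: [-0.0, 0.67, 0.743, -0.0]
force: [-0.3, 0.1, -0.2]
opening: 25.8
clock: 30.0
tcp_pos: [537.5, 160.8, 99.2]
tcp_rot: [-0.0, 0.67, 0.743, -0.0]
force: [0.2, 0.0, -1.3]
opening: 26.1
```

```bash
python3 -m pendant '[[[0,0,-1],[0,0,0]],[[0,0,-2],[0,0,0]],[[0,0,-2],[0,0,0]]]'
```

```text
clock: 30.3
tcp_pos: [537.6, 160.8, 99.0]
tcp_rot: [0.0, 0.669, 0.743, 0.0]
force: [-8.6, -2.3, 20.5]
opening: 26.5
```

```bash
python3 -m pendant '[[[0,0,1],[0,0,0]],[[0,0,1],[0,0,0]]]'; python3 -m pendant '[[[0,0,0],[0,0,0]],[[0,0,0],[0,0,0]],[[0,0,0],[0,0,0]],[[0,0,0],[0,0,0]]]' 55; python3 -m pendant '[[[0,0,10],[0,0,0]],[[0,0,40],[0,0,0]],[[0,0,80],[0,0,0]],[[0,0,115],[0,0,0]],[[0,0,150],[0,0,0]]]';  python3 -m pendant '[[[-30,0,0],[0,0,0]],[[-60,0,20],[0,0,0]],[[-90,0,40],[0,0,0]],[[-120,0,60],[0,0,0]],[[-150,0,60],[0,0,0]]]'; python3 - <<'E'
from meas import *
for n,zo in(('scene',-.8),('side',1.4)):
    c=cap(n,n+'13.png'); p=pts(c); p[c['range_z']<=0]=np.nan; p[...,2]-=zo
    hsv=cv2.cvtColor(c['pixels'],cv2.COLOR_RGB2HSV)
    m=box(p,450,630,70,250,62,95)&(hsv[...,1]<60)
    q=p[m]; e=q[np.hypot(q[:,0]-538,q[:,1]-161)>62]
    print(n,len(q),circ(e,68),np.percentile(e[:,2],[5,50,95]))
    def C(nm,b,r):
        q=p[box(p,*b)]; print(nm,circ(q,r) if len(q) else None, q[:,2].max() if len(q) else '')
    C('knob',(510,565,135,190,92,115),14)
    C('tall',(360,460,140,230,82,89),34.8); C('low',(630,715,-220,-135,51,58),27)
    C('pestle foot',(520,595,-195,-120,24,34),22); C('pestle top',(520,595,-195,-120,80,118),14.5)
    m=box(p,500,640,-80,80,38,62)&(hsv[...,1]>75); print('box',cv2.minAreaRect(p[m][:,:2].astype(np.float32)))
print(telemetry.get_state()['tcp_pos'])
E
```

```text
clock: 30.5
tcp_pos: [537.6, 160.8, 99.1]
tcp_rot: [0.0, 0.67, 0.743, 0.0]
force: [-5.0, -0.2, 10.3]
opening: 26.0
clock: 30.9
tcp_pos: [537.5, 160.7, 98.2]
tcp_rot: [-0.0, 0.67, 0.743, -0.0]
force: [-0.3, -0.2, 0.8]
opening: 55.0
clock: 31.4
tcp_pos: [537.3, 160.7, 250.7]
tcp_rot: [0.0, 0.67, 0.743, 0.0]
force: [0.3, 0.0, -0.1]
opening: 55.1
clock: 31.9
tcp_pos: [387.1, 160.9, 311.2]
tcp_rot: [0.001, 0.67, 0.743, 0.002]
force: [0.3, -0.2, 0.3]
opening: 55.2
scene 1509 (array([537.9, 160.8]), 382) [65.47248617 68.83373964 71.17058168]
knob (array([537.9, 160.5]), 134) 113.64081293459121
tall (array([412.1, 184.2]), 100) 87.55026738743099
low (array([ 672.6, -177.9]), 182) 56.61255844426573
pestle foot (array([ 555.6, -156.9]), 77) 33.96669819213882
pestle top (array([ 555.7, -156.9]), 213) 117.79099686823876
box ((571.5077514648438, -1.6627273559570312), (46.6251335144043, 90.70704650878906), 6.3457746505737305)
side 2139 (array([538.1, 160.3]), 512) [66.33973801 69.29124508 71.28687764]
knob (array([538.2, 159.2]), 152) 113.59111775706319
tall (array([410.1, 185.9]), 180) 87.23053937763265
low (array([ 670.9, -176.5]), 67) 56.30852842084935
pestle foot (array([ 556., -158.]), 37) 33.92682306630682
pestle top (array([ 555.8, -157.9]), 107) 117.86522757044187
box ((570.1333618164062, 0.07740402221679688), (44.16972351074219, 87.6153564453125), 5.694015026092529)
[385.11495553 160.74693314 309.60140461]
```

View pics/scene13.png

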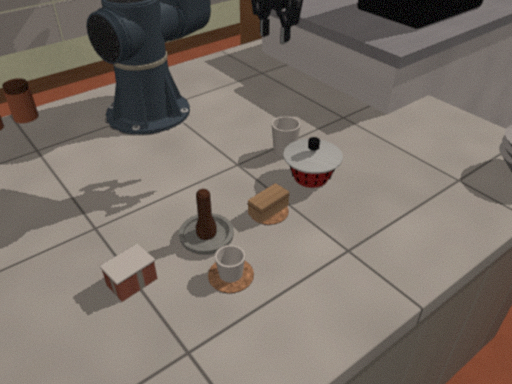

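View pics/side13.png

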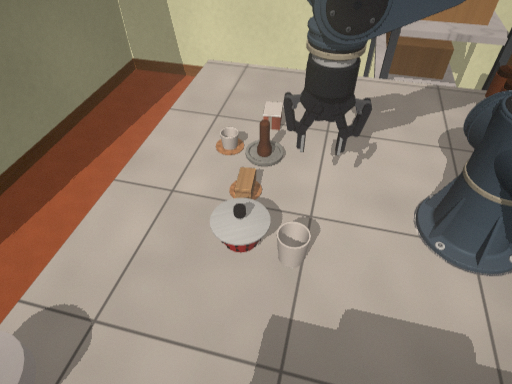

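Both pictures show everything in place and clear of the gripper: lid on the colander at scene (313,157), pestle (205,215), box (268,203), low cup (230,264) and tall cup unmoved. I'll let the arm settle and hand in.

```bash
python3 -m pendant '[[[0,0,0],[0,0,0]],[[0,0,0],[0,0,0]],[[0,0,0],[0,0,0]]]'; python3 -c "
from h import *
bot.job_done()"
```

```text
clock: 32.3
tcp_pos: [388.1, 160.7, 308.1]
tcp_rot: [-0.0, 0.67, 0.743, -0.0]
force: [-0.3, -0.5, 1.0]
opening: 54.9
the job is handed in; nothing more can be done
```

The bench is laid out and I handed the job in at about 32 s; no verdict is reported. I slid the salt box about 69 mm out along the pier, gripped it across its width and set it on the mid mat. Then I placed the low cup, the pestle and the lid, lowering each until the wrist force showed contact before opening the fingers.

The last check used both cameras, averaged:

| Object | Centre (mm) | Target (mm) | Offset | Allowed |
|---|---|---|---|---|
| Pestle | (555.8,-157.4) | plate (557,-157) | about 1 mm | 15 mm |
| Lid | (538,160.5) | colander (538,161) | about 1 mm | 10 mm |
| Salt box | (571,-0.8) | mid mat (571.4,0) | about 1 mm | 15 mm |
| Low cup | (671.8,-177.2) | back mat (672.6,-177) | about 1 mm | 15 mm |
| Tall cup | (411,185) | its start (411,185) | no measurable move | 20 mm |

- **Posture:** everything looks upright and the heights fit. The lid's edge reads about 69 mm high, as it should when resting on the rim. The gripper is clear of everything.
- **Disagreements:** the two cameras differ by 1–2 mm throughout, which matches their calibration. One move to the low cup stopped about 6 mm short, and I corrected it before gripping. The lid was pressed on with about 20 N for a moment, and I eased that before releasing.
- **Failed check:** a side-view measurement of the pestle came up empty because the points weren't visible to that camera. The final check got it from both views.

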